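# Snap the tube into the free clip holder

### The job

Take the capped tube off the tray and snap it down into the empty clip holder, with its cap at the fixed end wall and its bottom end holding back the sprung stop, so that it lies fully home under all four clips. Push until the clips give and the tube seats, then stop pushing and let go; do not force it, and do not disturb the other things on the bench.

Things in the scene. Friction and masses are not known exactly. Their poses are not given: they have to be found in the camera images.
- tube: the capped centrifuge tube to be moved: 114 mm long, 28.4 mm thick to the touch all along (the cap only looks 36 mm), 30 to 65 g. Lies level on the tray. Origin: centre of its bottom end; z runs along the tube to the cap; it may be rolled any way about z. Between the V supports, 23 to 79 mm from the bottom end, it is free to grasp; 51 mm from that end is midway between the clips once seated
- tube_mid (a point): point on the tube's axis midway along it, 57 mm from either end; same axes as the tube
- tube_cap (a point): centre of the tube's cap end; same axes as the tube
- tray: fixed grey tray on feet, 150 mm (x) by 116 mm (y), floor 15 mm above its origin (centre of underside). The tube lies on it along the tray's y, cap toward +y, axis 45 mm above the origin, on two V supports 10 mm wide at y = -39 and +27 mm. A small standing tube and a marker are also on it
- holder: the EMPTY clip holder, fixed, plate 72 (x) by 150 mm (y) with its top 15 mm above the origin. A seated tube lies along the holder's y at x = 0, axis 52 mm above the origin, bottom end at y = -57, cap end at y = +57 mm. Fixed end wall at +y: inner face at y = +57, top 56 mm above the origin. Sprung stop at -y: the tube fits down between only with the stop pushed back so that the cap clears the wall
- holder_seat (a point): where the middle of the seated tube's axis belongs, 52 mm above the holder's origin; same axes as the holder
- holder_clips (a point): point on the seated tube's axis midway between the two pairs of sprung clips, 6 mm from holder_seat toward -y. The pairs, 10 mm wide, stand 33 mm to either side of it along y, over V seats; between them the plate is clear for fingers. Lips grip from 8 to 15 mm above this point, 20 mm apart; their flared tips reach 25 mm above it. The clips' arms are 45 mm apart over their outsides
- holder_lips (a point): the clips' mouth: point 23 mm above holder_clips. A level tube coming straight down first touches the clips with its axis about here, meets a peak of about 14 to 20 N in all with its axis 19 mm above the seat, eases until about 7 mm above it, and from there is drawn home. The clips swing outward to let it by and spring back over it
- holder_stop (a joint): the sprung stop, an upright plate 34 mm wide, from 21 to 87 mm above the holder's origin. 0 m: relaxed, its face at holder y = -47 mm (104 mm from the wall); grows as it is pushed back toward -y, at most 0.018 m; pushes back with 4 N at 0, 8.5 N at 0.018. With the tube seated against the wall it reads 0.010. Its face and the clips are slippery
- holder_stop_face (a point): point on the stop's face at the height of the seated tube's axis; same axes as the holder
- full_holder: a second clip holder of the same kind, fixed, which already holds a tube; leave it alone. Same origin and axes as the empty one
- small_tube: bystander: screw-cap tube, 71 mm high, 22 mm thick, standing on the tray at about x = +56, y = +40 mm of the tray. Origin: centre of its foot
- marker: bystander: black marker 130 mm long, 16 mm high, lying on the tray along its y at about x = -58 mm. Origin: centre of its underside
- tip_box: bystander: pipette tip box 82 by 122 by 65 mm at the back. Origin: centre of its underside
- beaker: bystander: clear beaker 97 mm wide, 75 mm high at the back. Origin: centre of its underside

How it is judged:
By the outcome, as a careful person would: the job done as asked, in the order asked, and still so for the second after the job is handed in, with the robot touching nothing.
It also fails if it takes over 42 s, if anything falls off the work surface, if the arm or the gripper's body presses on something with over 40 N, if the wrist force passes 120 N, or if a joint passes its speed limit or range.

### The arm

A 6-joint arm with a two-finger parallel gripper is mounted at the origin on the work surface; the furniture and walls round the work are solid. World frame = base frame: x ahead of the robot, y to its left, z up, the work surface at z = 0. Lengths are in m, angles in rad, forces in N, time in s.
With the tool pointing down it reaches from about 0.25 to 0.775 m from the base axis. Payload 4 kg.
Tool frame: the origin (TCP) lies at the very end of the fingers, on their centre line; the grasp point (between the pads) lies 19 mm behind it (robot.pinch_z is the distance from the TCP to the grasp point, in m); z points along the fingers, y is the line along which they close (so a half turn about z gives the same grasp; the last joint's range is limited). The gripper opens to 94 mm and grips with 3 to 60 N. Pads are 16 mm wide; open, the fingers measure 119 mm over their backs; the gripper's body (75 mm by 177 mm) begins 78 mm behind the grasp point.
Start: joints at [1.044, 0.087, 1.371, -0, 1.684, -0.103], TCP at [0.226, 0.501, 0.206] pointing down, gripper open.
Joint ranges: [-3.1, 3.1], [-0.76, 2.03], [0.27, 2.55], [-1.08, 4.22], [0.17, 2.65], [-2.57, 2.57]. Speed limits (rad/s): [2.79, 2.79, 3.14, 3.14, 3.14, 3.14].

### API

Orientations are given as [roll, pitch, yaw] about the fixed x, y, z axes, in that order (R = Rz(yaw) Ry(pitch) Rx(roll)).
In Python, from bench import robot gives the robot as it stands.
- The arm moves only by the tool arm_command, never from a script. Its argument "targets" is one flat list of numbers, 7 for each row, row after row: the turn, a rotation vector about the tool's x, y, z in degrees, then the shift along the tool's x, y, z in mm, then the closure, from -1 (fully open) to 1 (shut). In form: [ax, ay, az, x, y, z, hand, ax, ay, az, x, y, z, hand, ...]. A call has 1 to 20 rows; each row is the pose to reach, as a shift and turn from the pose commanded when the call began, along the tool's axes at that moment; what a row does not reach only later rows make up. A row lasts 1/10 s, in which the tool goes at most 50 mm and 8.59 degrees, less where a joint would pass 70% of its speed; a pose out of reach is approached as far as the arm can. A call with a gripper value outside its range is refused whole. The fingers move at their own pace and stop on an object; the grip force is fixed at half the most. Time passes only in rows, so rows that repeat a pose let the fingers close. It gives the time, the measured TCP pose, the force, the opening and the grip force at its end, in the units of the state.
- robot.get_obs(): the state, without advancing time (a new reading comes with each control period).
- robot.snapshot(name): name is "side" or "top" or "wrist"; returns a dict with "color" (420x560x3 uint8, red, green, blue), "range_z" (420x560 float32, m along the optical axis (not along the pixel's ray), 0 where there is no reading), "fx", "fy", "cx", "cy" (pixels), "T" (4x4, takes a point from camera to world coordinates); the wrist camera has in their place "T_tool_cam" (4x4, takes a point from camera to tool coordinates, whose origin is the TCP and whose axes are the flange's). Camera axes: x right, y down, z forward; pixel columns grow to the right and rows downward; lengths in m; the calibration is good to about 2 mm. A picture is of the moment at which its call begins: read the wrist's pose just before it.
- robot.close_job(): hands the job in; it is judged then, once.
The state is a dict: "time": time; "joint_positions": joint angles; "qvel": joint speeds; "joint_torque": joint torques, N m; "tool_pos": TCP position; "ee_rot": TCP orientation; "wrist_force": force on the tool from outside, world axes, zero at the start; "wrist_torque": the same for the moment, N m; "width": finger opening in m; "finger_force": force on a finger pad.
Only numpy, scipy, OpenCV 4.12 (cv2) and the standard library are available. Lean on these libraries where they do the work, as an engineer would, in place of code of your own. Each camera call takes 0.05 s, during which the arm holds its last target. There are 200 camera calls.

## Working session

There is one attempt and no reset: what is moved stays moved. The work goes in short steps, Python scripts to look and compute and a tool call to move; the robot and the scene stay as the last step left them, time stands still between calls to the robot, and variables do not carry over. Pictures are saved under pics/ and viewed, at most 10 in all, crops included, and the job is handed in when it is done.

Besides the shell and the picture viewer there is one more tool, called by a JSON object that holds its "op" and its "data", one argument or row to a line. arm_command: Moves the arm, as the interface text tells. Its arguments: {"type":"object","properties":{"targets":{"type":"array"}},"required":["targets"]}

```bash
ls; mkdir -p pics; cat > h.py <<'E'
import numpy as np, cv2
from bench import robot
def snap(n,f):
    o=robot.get_obs(); s=robot.snapshot(n); cv2.imwrite('pics/'+f+'.png',s['color'][:,:,::-1]); np.savez('pics/'+f+'.npz',tp=o['tool_pos'],tr=o['ee_rot'],**s); return s
def world(f):
    from scipy.spatial.transform import Rotation as R
    s=np.load('pics/'+f+'.npz'); z=s['range_z']; v,u=np.mgrid[:z.shape[0],:z.shape[1]]
    P=np.stack([(u-s['cx'])/s['fx']*z,(v-s['cy'])/s['fy']*z,z,np.ones_like(z)],-1)
    if 'T' in s: T=s['T']
    else:
        T=np.eye(4);T[:3,:3]=R.from_euler('xyz',s['tr']).as_matrix();T[:3,3]=s['tp'];T=T@s['T_tool_cam']
    W=(P@T.T)[...,:3]; W[z==0]=np.nan; return W
E
python3 -c "
from h import *
print(robot.get_obs()); a=snap('top','top1'); b=snap('side','side1'); print(a['T'],a['fx'])"
```

```text
pics
{'time': 0.0, 'joint_positions': array([ 1.04389787e+00,  8.79207574e-02,  1.37224387e+00,  1.10459377e-06,
        1.68359659e+00, -1.03051374e-01]), 'qvel': array([-0.00103908,  0.00170534, -0.00016528, -0.0004466 , -0.00014628,
       -0.00024014]), 'joint_torque': array([-5.49281776e-04, -3.40175843e+01, -3.02426147e+01,  7.16982409e-02,
        3.27607873e-02, -1.10766680e-04]), 'tool_pos': array([0.22590035, 0.50086431, 0.20432817]), 'ee_rot': array([-3.13943571e+00, -2.24169277e-04,  2.71774545e+00]), 'wrist_force': array([ 0.07868168, -0.64569856, -1.42191997]), 'wrist_torque': array([-0.02017585, -0.00992218,  0.04573373]), 'finger_force': 0.0, 'width': 0.09415628903699562}
[[ 0.05775874 -0.97402521  0.21894934  0.30626135]
 [-0.99831388 -0.05761967  0.00702602 -0.03993132]
 [ 0.00577227 -0.21898598 -0.97571093  1.13105611]
 [ 0.          0.          0.          1.        ]] 543.7930369278175
```

View pics/top1.png

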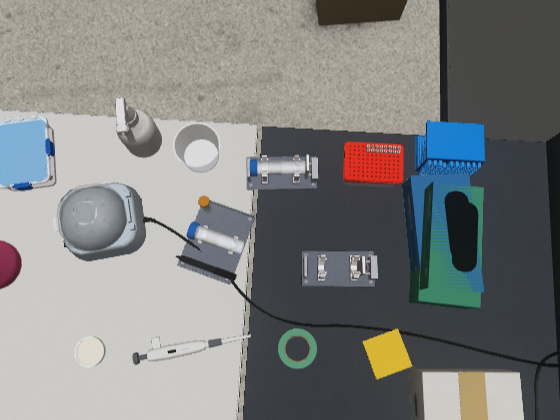

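View pics/side1.png

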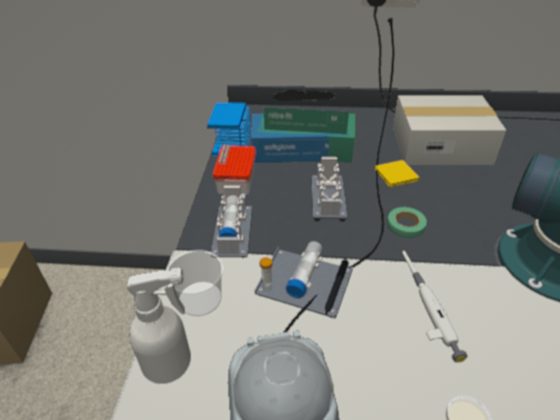

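The top view shows the tray at about (215,240), with the tube's cap at (194,231) and its bottom near (242,244). The empty holder is at (340,268), with its stop on the right at u≈372 and its end wall at u≈305. I'll enlarge this and use depth.

```bash
python3 -c "
from h import *
im=cv2.imread('pics/top1.png')[190:300,170:385]; cv2.imwrite('pics/c1.png',cv2.resize(im,None,fx=3.7,fy=3.7,interpolation=cv2.INTER_CUBIC))
W=world('top1')
np.set_printoptions(precision=3,suppress=True)
for n,(u0,u1,v0,v1,z0,z1) in dict(tube=(185,246,218,256,.045,.08),hold=(298,380,245,292,.01,.022),holdhi=(298,380,245,292,.04,.1),tray=(175,256,200,284,.010,.022)).items():
  P=W[v0:v1,u0:u1].reshape(-1,3); P=P[(P[:,2]>z0)&(P[:,2]<z1)]
  r=cv2.minAreaRect((P[:,:2]*1000).astype(np.float32)); print(n,len(P),r,np.median(P[:,2]),np.percentile(P[:,2],98))
"
```

```text
tube 817 ((477.35736083984375, 84.82347869873047), (114.63720703125, 35.08091735839844), 74.64576721191406) 0.05758142265863109 0.06377519551519269
hold 1718 ((434.29302978515625, -166.49945068359375), (70.69548034667969, 149.56179809570312), 3.286423921585083) 0.015629035953867443 0.020308434832119398
holdhi 607 ((434.2875671386719, -168.70172119140625), (45.835384368896484, 147.0334014892578), 3.0445339679718018) 0.05450875693428414 0.08877833618534318
tray 2759 ((475.60223388671875, 91.81147003173828), (175.2062530517578, 166.8338165283203), 3.3758280277252197) 0.015414177266187323 0.020940843567874155
```

View pics/c1.png

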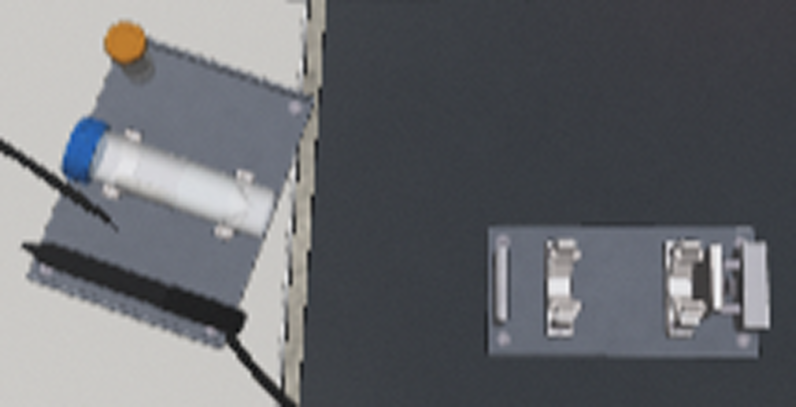

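The crop confirms it. The tube's axis runs from the cap at upper left to the bottom at lower right, its centre is about (477,85) mm and its direction about 74.7°. The holder's yaw is about +3.2° with its centre near (434,-167). The marker and small tube are where the text says they are. Next I'll work out the approach.

```bash
cat >> h.py <<'E'
def delta(p,yaw,o=None):
    from scipy.spatial.transform import Rotation as R
    o=o or robot.get_obs(); A=R.from_euler('xyz',o['ee_rot']); B=R.from_euler('xyz',[np.pi,0,np.radians(yaw)])
    print('rot',np.round((A.inv()*B).as_rotvec(degrees=True),2),'shift',np.round(A.inv().apply(np.array(p)-o['tool_pos'])*1000,1))
E
python3 -c "
from h import *
delta([.4758,.079,.204],74.65); W=world('top1'); print(np.nanmax(W[180:262,55:150,2]),np.nanmax(W[95:150,110:160,2]))
print(robot.snapshot('wrist')['T_tool_cam'])"
```

```text
rot [-1.000e-01  7.000e-02  8.107e+01] shift [-401.3 -281.9    0.9]
0.1298962832421826 0.2138263494221817
[[-1.53515450e-04 -9.71162423e-01 -2.38418802e-01  6.79054591e-02]
 [ 9.99999950e-01 -8.35828650e-05 -3.03427849e-04 -8.16997362e-04]
 [ 2.74749998e-04 -2.38418837e-01  9.71162387e-01 -1.79350093e-01]
 [ 0.00000000e+00  0.00000000e+00  0.00000000e+00  1.00000000e+00]]
```

{"op": "arm_command", "data": {
  "targets": [0, 0, 0, 0, 0, -40, -1, 0, 0, 8, -40, -28, -60, -0.06, 0, 0, 16, -80, -56, -60, -0.06, 0, 0, 24, -120, -85, -60, -0.06, 0, 0, 32, -160, -113, -60, -0.06, 0, 0, 40, -200, -141, -60, -0.06, 0, 0, 48, -240, -169, -60, -0.06, 0, 0, 56, -280, -197, -60, -0.06, 0, 0, 64, -320, -225, -60, -0.06, 0, 0, 72, -360, -253, -50, -0.06, 0, 0, 78, -385, -270, -30, -0.06, 0, 0, 81, -401, -282, 0, -0.06, 0, 0, 81, -401, -282, 0, -0.06, 0, 0, 81, -401, -282, 0, -0.06]
}}

```text
time: 1.55
tool_pos: [0.4752, 0.0794, 0.2049]
ee_rot: [-3.139, 0.0, 1.304]
wrist_force: [-0.2, 1.2, 0.0]
width: 0.0493
finger_force: 0.0
```

```bash
python3 -c "
from h import *
o=robot.get_obs();print(o['time'],o['tool_pos'],o['ee_rot'],o['width'],o['wrist_force'])
snap('wrist','w1')
W=world('w1'); P=W.reshape(-1,3)
L=P[:,:2]-[.4774,.0848]; c,s=np.cos(np.radians(74.65)),np.sin(np.radians(74.65))
a=L@[c,s]; b=L@[s,-c]
m=(abs(a)<.07)&(abs(b)<.025)&(P[:,2]>.035)&(P[:,2]<.075)
Q=P[m]; np.set_printoptions(precision=4,suppress=True)
print(len(Q),a[m].min(),a[m].max())
for k in np.arange(-.06,.06,.01):
  n=m&(a>k)&(a<k+.01)
  if n.sum()>20: 
    t=P[n,2].max(); print(round(k,3),n.sum(),'b',np.percentile(b[n],[1,50,99]),'z',np.percentile(P[n,2],[50,98]))
"
```

```text
1.55 [0.47516321 0.07944455 0.20488774] [-3.13919303e+00  5.42500105e-05  1.30411618e+00] 0.049333235515389866 [-0.16948673  1.22363758  0.0048135 ]
3910 -0.05778499976547157 0.05670084387027926
-0.06 197 b [-0.0152 -0.0014  0.0113] z [0.0574 0.0602]
-0.05 298 b [-0.0176 -0.0014  0.0165] z [0.0571 0.0601]
-0.04 375 b [-0.0205 -0.0014  0.0175] z [0.0559 0.0599]
-0.03 288 b [-0.015  -0.0014  0.012 ] z [0.0574 0.0603]
-0.02 310 b [-0.0149 -0.0014  0.0129] z [0.0574 0.0601]
-0.01 315 b [-0.0148 -0.0014  0.0129] z [0.0573 0.0599]
0.0 314 b [-0.0148 -0.0014  0.0127] z [0.0572 0.0603]
0.01 320 b [-0.0147 -0.0005  0.0126] z [0.0572 0.0604]
0.02 399 b [-0.0198 -0.0005  0.0186] z [0.0564 0.0601]
0.03 385 b [-0.0189 -0.0005  0.0177] z [0.057  0.0603]
0.04 409 b [-0.0171  0.0003  0.0168] z [0.06   0.0635]
0.05 300 b [-0.017   0.0003  0.0168] z [0.0597 0.0633]
```

View pics/w1.png

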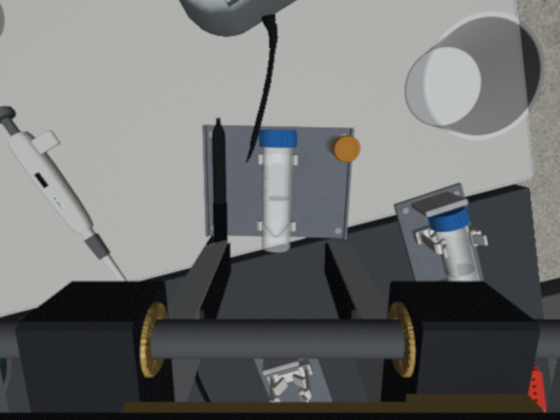

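The wrist view shows the tube upright in the picture (cap at (278,138), bottom at (276,248)), centred between the fingers. The marker at u=218 and the orange cap at (347,149) are both clear. Next: go down, grip and lift.

{"op": "arm_command", "data": {
  "targets": [0, 0, 0.7, 0, 0, 40, -0.06, 0, 0, 0.7, 0, 0, 80, -0.06, 0, 0, 0.7, 0, 0, 120, -0.06, 0, 0, 0.7, 0, 0, 150, -0.06, 0, 0, 0.7, 0, 0, 170, -0.06, 0, 0, 0.7, 0, 0, 179, -0.06, 0, 0, 0.7, 0, 0, 179, -0.06, 0, 0, 0.7, 0, 0, 179, 1, 0, 0, 0.7, 0, 0, 179, 1, 0, 0, 0.7, 0, 0, 179, 1, 0, 0, 0.7, 0, 0, 179, 1, 0, 0, 0.7, 0, 0, 179, 1, 0, 0, 0.7, 0, 0, 179, 1]
}}

```text
time: 2.9
tool_pos: [0.4741, 0.0805, 0.0278]
ee_rot: [-3.138, -0.001, 1.292]
wrist_force: [-6.6, 2.3, 6.2]
width: 0.0277
finger_force: 30.0
```

```bash
python3 -c "
from h import *
delta([.345,-.17,.22],93.2)"
```

```text
rot [ -0.21  -0.11 -19.18] shift [-276.1  -55.9 -192.3]
```

{"op": "arm_command", "data": {
  "targets": [0, 0, 0, 0, 0, -15, 1, 0, 0, 0, 0, 0, -45, 1, 0, 0, 0, 0, 0, -85, 1, 0, 0, 0, 0, 0, -125, 1, 0, 0, -3, -35, -7, -165, 1, 0, 0, -7, -80, -16, -192, 1, 0, 0, -10, -125, -25, -192, 1, 0, 0, -13, -170, -34, -192, 1, 0, 0, -16, -215, -44, -192, 1, 0, 0, -19, -255, -52, -192, 1, 0, 0, -19.2, -276, -56, -192, 1, 0, 0, -19.2, -276, -56, -192, 1, 0, 0, -19.2, -276, -56, -192, 1]
}}

```text
time: 4.2
tool_pos: [0.346, -0.1705, 0.219]
ee_rot: [3.14, 0.0, 1.626]
wrist_force: [-0.3, 0.3, -0.7]
width: 0.0279
finger_force: 30.0
```

```bash
python3 -c "
from h import *
o=robot.get_obs();print(o['time'],o['tool_pos'],o['ee_rot'],o['width'],o['wrist_force'])
s=snap('wrist','w2'); W=world('w2'); P=W.reshape(-1,3)
np.set_printoptions(precision=4,suppress=True)
m=(abs(P[:,0]-.434)<.05)&(abs(P[:,1]+.167)<.09)
Q=P[m&(P[:,2]>.010)&(P[:,2]<.02)];print(len(Q),cv2.minAreaRect((Q[:,:2]*1000).astype(np.float32)))
Q=P[m&(P[:,2]>.035)&(P[:,2]<.095)];print(len(Q),cv2.minAreaRect((Q[:,:2]*1000).astype(np.float32)))
c,s_=np.cos(np.radians(3.2)),np.sin(np.radians(3.2))
L=P[:,:2]-[.434,-.167]; hx=L@[c,s_]; hy=L@[-s_,c]
for k in np.arange(-.08,.08,.004):
  n=m&(hy>k)&(hy<k+.004)&(P[:,2]>.035)&(P[:,2]<.1)
  if n.sum()>8: print(round(k,3),n.sum(),'x',hx[n].min(),hx[n].max(),'z',P[n,2].max())
# held tube in tool frame
from scipy.spatial.transform import Rotation as R
A=R.from_euler('xyz',o['ee_rot']); T=A.inv().apply(np.nan_to_num(P,nan=9)-o['tool_pos'])
m=(abs(T[:,0])<.08)&(abs(T[:,1])<.025)&(T[:,2]>-.045)&(T[:,2]<-.005)
print('tube',T[m].min(0),T[m].max(0))
for k in np.arange(-.06,.08,.01):
  n=m&(T[:,0]>k)&(T[:,0]<k+.01)
  if n.sum()>9: print(round(k,3),n.sum(),np.percentile(T[n,1],[2,50,98]),np.percentile(T[n,2],[3,50]))
"
```

```text
4.2 [ 0.34602895 -0.17053825  0.21898712] [3.14027078e+00 1.96034722e-05 1.62553522e+00] 0.027851007734438542 [-0.33320464  0.33746484 -0.6666378 ]
5764 ((434.1615905761719, -166.55731201171875), (72.56499481201172, 148.4745635986328), 3.0944581031799316)
3052 ((434.0997314453125, -168.951904296875), (46.115928649902344, 146.68678283691406), 2.970372200012207)
-0.076 84 x -0.0230903482079992 0.0218227032913755 z 0.05038291221393837
-0.072 168 x -0.02327109181997773 0.022783689785769064 z 0.051095715691019006
-0.068 171 x -0.02332307324994049 0.02255955577428814 z 0.05073828070791303
-0.064 292 x -0.023310114301251888 0.022650427143424277 z 0.05128291988124062
-0.06 21 x -0.014842088619324342 -0.009552755991042407 z 0.042145796229659804
-0.056 18 x -0.014988377819908664 -0.00963785713420587 z 0.04311671432674591
-0.052 12 x -0.015059216089863313 -0.012297687770528122 z 0.04189451272283923
-0.044 156 x -0.017239709346184427 0.01663282564233855 z 0.08862703974265529
-0.04 543 x -0.017265758295576295 0.016748375787575258 z 0.08895343622201674
-0.036 122 x -0.02237028684165866 0.019793293
[... 769 characters left out ...]
-0.06 194 [-0.0122  0.0005  0.0133] [-0.0319 -0.0298]
-0.05 825 [-0.0122  0.0002  0.0126] [-0.032  -0.0302]
-0.04 14 [-0.0034 -0.      0.0043] [-0.0326 -0.0318]
-0.03 115 [-0.0136 -0.0077  0.0139] [-0.0291 -0.0246]
-0.02 1086 [-0.0128  0.0002  0.0136] [-0.0319 -0.0295]
-0.01 1362 [-0.0134  0.0007  0.0143] [-0.0403 -0.0299]
0.0 2942 [-0.0241 -0.0002  0.0242] [-0.0436 -0.0297]
0.01 1277 [-0.0127  0.0002  0.0136] [-0.032  -0.0296]
0.02 1353 [-0.0129  0.0007  0.0138] [-0.0319 -0.0296]
0.03 1386 [-0.0123  0.0007  0.0137] [-0.0319 -0.0296]
0.04 1497 [-0.0142  0.0007  0.0156] [-0.0349 -0.0304]
0.05 1957 [-0.0157  0.0007  0.0173] [-0.0351 -0.0324]
0.06 454 [-0.0143  0.0005  0.0159] [-0.0342 -0.0299]
```

View pics/w2.png

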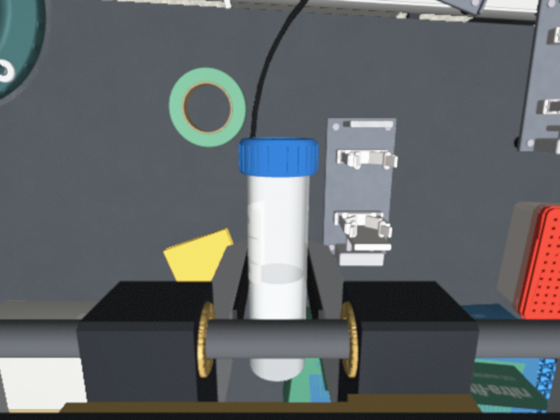

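The view shows the held tube (cap at (279,155)), with the holder to its right: wall at v≈124, clips at v≈158 and v≈220, stop at v≈240. The clips, wall and stop all sit about 8 mm further toward +y than the plate centre suggests, so I'll measure their edges directly.

```bash
python3 -c "
from h import *
np.set_printoptions(precision=4,suppress=True)
c,s_=np.cos(np.radians(3.0)),np.sin(np.radians(3.0))
for f in ('w2','top1'):
  P=world(f).reshape(-1,3); L=P[:,:2]-[.43415,-.16655]; hx=L@[c,s_]; hy=L@[-s_,c]; z=P[:,2]
  m=(abs(hx)<.03)
  def r(n,k): 
    k=k&m; print(f,n,k.sum(),'hy',np.percentile(hy[k],[1,5,50,95,99]),'hx',np.percentile(hx[k],[1,99]))
  r('walltop',(z>.053)&(z<.061)&(hy>.05)&(hy<.08))
  r('stoptop',(z>.082)&(z<.093)&(hy<-.02))
  r('stopall',(z>.03)&(z<.093)&(hy<-.03)&(abs(hx)<.006)&(hy>-.06))
  r('clip+',(z>.066)&(z<.081)&(hy>0)&(hy<.06))
  r('clip-',(z>.066)&(z<.081)&(hy<-.0)&(hy>-.038))
  r('plate',(z>.01)&(z<.018)&(abs(hy)<.09))
im=cv2.imread('pics/w2.png')[105:280,310:410]; cv2.imwrite('pics/c2.png',cv2.resize(im,None,fx=3.4,fy=3.4,interpolation=cv2.INTER_CUBIC))
"
```

```text
w2 walltop 258 hy [0.0663 0.0664 0.0686 0.0709 0.0709] hx [-0.02    0.0189]
w2 stoptop 274 hy [-0.0438 -0.0433 -0.0403 -0.0381 -0.0379] hx [-0.0171  0.016 ]
w2 stopall 302 hy [-0.0433 -0.0424 -0.0383 -0.0344 -0.031 ] hx [-0.0059  0.0058]
w2 clip+ 263 hy [0.0287 0.0297 0.036  0.0415 0.0425] hx [-0.0199  0.0192]
w2 clip- 258 hy [-0.038  -0.0379 -0.0298 -0.0242 -0.0228] hx [-0.0199  0.0193]
w2 plate 4478 hy [-0.0623 -0.0501  0.0128  0.0661  0.0742] hx [-0.0296  0.0293]
top1 walltop 56 hy [0.0671 0.0671 0.0692 0.0713 0.0714] hx [-0.0189  0.0183]
top1 stoptop 96 hy [-0.2441 -0.1591 -0.0427 -0.0385 -0.0381] hx [-0.0282  0.0271]
top1 stopall 75 hy [-0.0588 -0.0578 -0.0386 -0.0333 -0.0303] hx [-0.0057  0.0059]
top1 clip+ 57 hy [0.0291 0.0307 0.0352 0.0427 0.0434] hx [-0.0198  0.0187]
top1 clip- 64 hy [-0.0379 -0.0377 -0.031  -0.0247 -0.0237] hx [-0.0187  0.0188]
top1 plate 1096 hy [-0.0696 -0.0578  0.009   0.065   0.0731] hx [-0.0291  0.029 ]
```

View pics/c2.png

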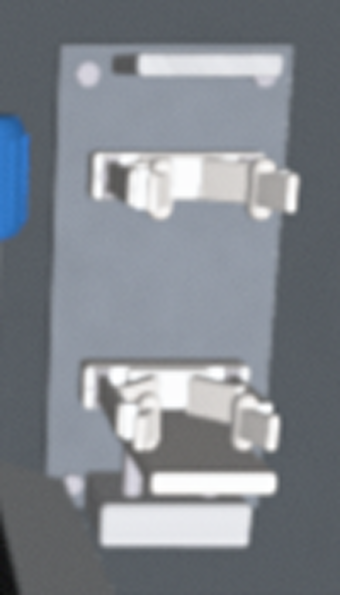

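```bash
cat >> h.py <<'E'
def H(hy,z,hx=-.0009):
    c,s=np.cos(np.radians(3.0)),np.sin(np.radians(3.0)); return [.43415+hx*c-hy*s,-.16655+hx*s+hy*c,z]
E
python3 -c "
from h import *
delta(H(.022,.130),93.0);delta(H(.022,.077),93.0)"
```

```text
rot [ 0.06 -0.01  0.22] shift [20.6 87.  89. ]
rot [ 0.06 -0.01  0.22] shift [ 20.6  87.  142. ]
```

{"op": "arm_command", "data": {
  "targets": [0, 0, 0.2, 8, 30, 0, 1, 0, 0, 0.2, 15, 60, 20, 1, 0, 0, 0.2, 20.6, 80, 50, 1, 0, 0, 0.2, 20.6, 87, 80, 1, 0, 0, 0.2, 20.6, 87, 105, 1, 0, 0, 0.2, 20.6, 87, 125, 1, 0, 0, 0.2, 20.6, 87, 137, 1, 0, 0, 0.2, 20.6, 87, 142, 1, 0, 0, 0.2, 20.6, 87, 142, 1, 0, 0, 0.2, 20.6, 87, 142, 1]
}}

```text
time: 5.25
tool_pos: [0.4324, -0.1452, 0.0776]
ee_rot: [3.14, 0.001, 1.624]
wrist_force: [-0.3, -1.4, -1.1]
width: 0.0275
finger_force: 30.0
```

```bash
python3 -c "
from h import *
o=robot.get_obs();print(o['tool_pos'],o['ee_rot'],o['wrist_force']);delta(H(.0025,.077),93.0)
s=snap('wrist','w3');snap('side','s3')
a=cv2.imread('pics/w3.png');b=cv2.imread('pics/s3.png')[140:240,270:400];b=cv2.resize(b,(520,400),interpolation=cv2.INTER_CUBIC)
cv2.imwrite('pics/c3.png',np.vstack([a[:300],np.pad(b[60:360],((0,0),(20,20),(0,0)))]))
"
```

```text
[ 0.43244807 -0.14515767  0.07763919] [3.13969016e+00 8.53523402e-04 1.62389341e+00] [-0.28830312 -1.44145915 -1.10850495]
rot [0.11 0.05 0.04] shift [-19.   -0.3   0.7]
```

View pics/c3.png

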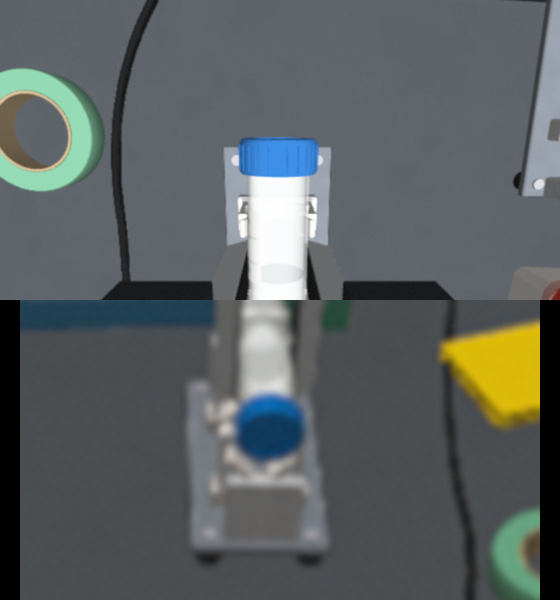

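The tube is centred over the clips (lip ends at u≈243 and 313, tube at 278). Next, push back the stop.

{"op": "arm_command", "data": {
  "targets": [0, 0, 0, -4, 0, 0, 1, 0, 0, 0, -8, 0, 0, 1, 0, 0, 0, -12, 0, 0, 1, 0, 0, 0, -16, 0, 0, 1, 0, 0, 0, -19, 0, 0, 1, 0, 0, 0, -19, 0, 0, 1, 0, 0, 0, -19, 0, 0, 1]
}}

```text
time: 6.05
tool_pos: [0.4326, -0.1625, 0.0764]
ee_rot: [3.142, -0.004, 1.624]
wrist_force: [-0.7, 6.6, 0.8]
width: 0.0275
finger_force: 30.0
```

```bash
cat > chk.py <<'E'
from h import *
import sys
f=sys.argv[1]; np.set_printoptions(precision=4,suppress=True)
o=robot.get_obs();print(o['time'],o['tool_pos'],o['ee_rot'],o['wrist_force'],o['width'])
from scipy.spatial.transform import Rotation as R
snap('wrist',f); P=np.nan_to_num(world(f).reshape(-1,3),nan=9); A=R.from_euler('xyz',o['ee_rot']);T=A.inv().apply(P-o['tool_pos'])
m=(abs(T[:,0])<.08)&(abs(T[:,1])<.014)&(T[:,2]>-.045)&(T[:,2]<-.0)
print('tube x',np.percentile(T[m,0],[.2,99.8]))
for k in (-.05,-.02,.01,.03,.05):
  n=m&(T[:,0]>k)&(T[:,0]<k+.01); print(k,np.median(T[n,1]),np.percentile(T[n,2],3))
snap('top',f+'t'); P=world(f+'t').reshape(-1,3)
L=P[:,:2]-[.43415,-.16655]; c,s=np.cos(np.radians(3.)),np.sin(np.radians(3.)); hx=L@[c,s]; hy=L@[-s,c]
n=(abs(hx)<.017)&(P[:,2]>.08)&(P[:,2]<.093)&(hy<-.03)&(hy>-.07); print('stop top',n.sum(),np.percentile(hy[n],[2,50,98]) if n.sum() else '')
E
python3 chk.py w4; python3 -c "
from h import *
delta(H(.0025,.034),93.0)"
```

```text
6.05 [ 0.4326 -0.1625  0.0764] [ 3.1415 -0.0042  1.6235] [-0.6951  6.6388  0.7776] 0.027529495830408025
tube x [-0.0519  0.0617]
-0.05 0.00023211631961860902 -0.032308865923503294
-0.02 0.0002403778645250694 -0.03203137603267898
0.01 0.00024995291022213037 -0.031724838576797296
0.03 0.0002565399710442922 -0.03161528367635059
0.05 -0.0001340678819042836 -0.03482801298774962
stop top 0 
rot [ 0.   -0.24  0.03] shift [-1.9  0.4 42.4]
```

{"op": "arm_command", "data": {
  "targets": [0, 0, 0, -2.5, 0, 0, 1, 0, 0, 0, -2.5, 0, 5, 1, 0, 0, 0, -2.5, 0.2, 10, 1, 0, 0, 0, -2.5, 0.4, 15, 1, 0, 0, 0, -2.5, 0.4, 18, 1, 0, 0, 0, -2.5, 0.4, 18, 1]
}}

```text
time: 6.75
tool_pos: [0.4331, -0.1646, 0.058]
ee_rot: [-3.141, -0.005, 1.624]
wrist_force: [0.6, 6.6, 1.3]
width: 0.0276
finger_force: 30.0
```

```bash
python3 chk.py w5; python3 -c "
from h import *
delta(H(.0025,.034),93.0)"
```

```text
6.75 [ 0.4331 -0.1646  0.058 ] [-3.1414 -0.0049  1.6237] [0.5907 6.5968 1.3014] 0.027611754671408282
tube x [-0.0571  0.0617]
-0.05 0.0002309911671867652 -0.03220955393576879
-0.02 0.0002408421571625207 -0.03191769677966632
0.01 0.00024965566162475384 -0.031755314937542654
0.03 0.00025540495871214123 -0.031613671971884534
0.05 0.00026089613473553636 -0.03501958329941882
stop top 0 
rot [-0.02 -0.28  0.04] shift [ 0.3  0.1 24.1]
```

{"op": "arm_command", "data": {
  "targets": [0, 0, 0, 0, 0, 2, 1, 0, 0, 0, 0, 0, 4, 1, 0, 0, 0, 0, 0, 6, 1, 0, 0, 0, 0, 0, 8, 1, 0, 0, 0, 0, 0, 8, 1]
}}

```text
time: 7.35
tool_pos: [0.4345, -0.1658, 0.0543]
ee_rot: [3.138, -0.001, 1.624]
wrist_force: [-4.6, 8.3, 17.9]
width: 0.0279
finger_force: 30.0
```

{"op": "arm_command", "data": {
  "targets": [0, 0, 0, 0.5, -0.5, 1.5, 1, 0, 0, 0, 1, -1, 3, 1, 0, 0, 0, 1, -1, 4, 1, 0, 0, 0, 1, -1, 4, 1]
}}

```text
time: 7.75
tool_pos: [0.4341, -0.1656, 0.0503]
ee_rot: [3.137, 0.0, 1.624]
wrist_force: [-3.2, 5.4, 14.3]
width: 0.0276
finger_force: 30.0
```

```bash
python3 chk.py w6; python3 -c "
from h import *
delta(H(.0025,.034),93.0)"
```

```text
7.75 [ 0.4341 -0.1656  0.0503] [3.1365 0.0003 1.6237] [-3.1501  5.4323 14.2665] 0.02759194221776743
tube x [-0.0576  0.0707]
-0.05 0.0002332958431933847 -0.032232787070066715
-0.02 0.00024045780300236801 -0.03204199050109269
0.01 0.0002497711141882312 -0.031970665352990625
0.03 0.00025606385559702216 -0.031800582665368886
0.05 0.0002612324810882324 -0.03508299838162471
stop top 0 
rot [0.29 0.01 0.03] shift [ 1.5 -1.  16.3]
```

{"op": "arm_command", "data": {
  "targets": [0, 0, 0, 0.5, -0.5, 2, 1, 0, 0, 0, 0.5, -0.8, 4, 1, 0, 0, 0, 0.5, -0.8, 6, 1, 0, 0, 0, 0.5, -0.8, 8, 1, 0, 0, 0, 0.5, -0.8, 10, 1, 0, 0, 0, 0.5, -0.8, 12, 1, 0, 0, 0, 0.5, -0.8, 12, 1, 0, 0, 0, 0.5, -0.8, 12, 1]
}}

```text
time: 8.65
tool_pos: [0.433, -0.1635, 0.0352]
ee_rot: [3.138, -0.004, 1.623]
wrist_force: [3.2, 8.4, 1.5]
width: 0.0275
finger_force: 30.0
```

```bash
python3 chk.py w7; python3 -c "
from h import *
delta(H(.0045,.034),93.0)"
```

```text
8.65 [ 0.433  -0.1635  0.0352] [ 3.1376 -0.0036  1.6234] [3.2217 8.3918 1.5491] 0.02745152371685672
tube x [-0.0533  0.0683]
-0.05 0.0002322878438691946 -0.03234815793422993
-0.02 0.00024137555502564976 -0.03200569894561966
0.01 0.0002502677200572051 -0.03172009050396655
0.03 -0.0001674945176430691 -0.03509083993708917
0.05 0.0002618608532389301 -0.034941452580553235
stop top 0 
rot [ 0.23 -0.21  0.02] shift [1.4 0.1 1.2]
```

{"op": "arm_command", "data": {
  "targets": [0, 0, 0, 0.5, 0, 1, 1, 0, 0, 0, 1, 0, 2, 1, 0, 0, 0, 1.5, 0, 2, 1, 0, 0, 0, 2, 0, 2, 1, 0, 0, 0, 2, 0, 2, 1]
}}

```text
time: 9.25
tool_pos: [0.4331, -0.1635, 0.035]
ee_rot: [3.137, 0.001, 1.624]
wrist_force: [-0.4, 4.5, 8.9]
width: 0.0274
finger_force: 30.0
```

```bash
python3 chk.py w8; python3 -c "
from h import *
delta(H(.0045,.034),93.0)
im=cv2.imread('pics/w8.png')[100:300,180:380]; cv2.imwrite('pics/c8.png',cv2.resize(im,None,fx=2.9,fy=2.9,interpolation=cv2.INTER_CUBIC))"
```

```text
9.25 [ 0.4331 -0.1635  0.035 ] [3.137  0.0009 1.6236] [-0.3895  4.5057  8.8628] 0.02739620804719212
tube x [-0.0534  0.0683]
-0.05 0.00023214641010980787 -0.03206755776628239
-0.02 0.00024120752622419915 -0.031905846032852146
0.01 0.0002500899582811843 -0.03194003265971244
0.03 -0.00016548849544661368 -0.035143640405235294
0.05 -0.000132382493786926 -0.035132114312074615
stop top 0 
rot [0.26 0.05 0.02] shift [ 1.4 -0.1  1. ]
```

View pics/c8.png

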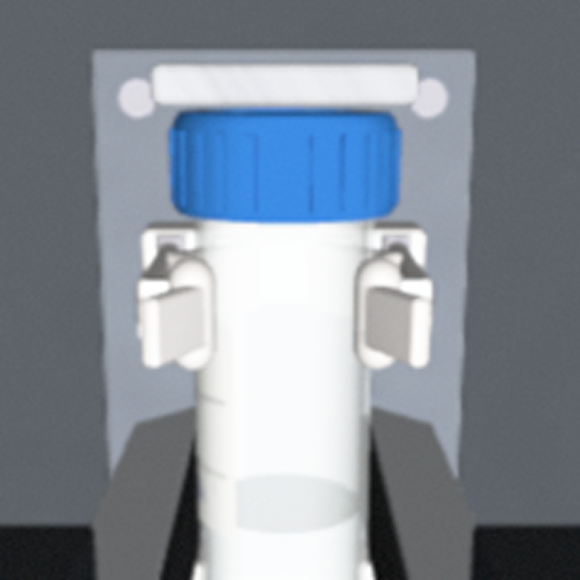

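The cap sits inside the wall and both lips have closed over the tube. The downward force rises with no further travel, so it is bottomed on the V seats. I'll ease off and let go.

{"op": "arm_command", "data": {
  "targets": [0, 0, 0, 0.5, 0, -1, 1, 0, 0, 0, 1, 0, -2, 1, 0, 0, 0, 1, 0, -2, -0.06, 0, 0, 0, 1, 0, -2, -0.06, 0, 0, 0, 1, 0, -2, -0.06, 0, 0, 0, 1, 0, -2, -0.06]
}}

```text
time: 9.95
tool_pos: [0.4306, -0.1623, 0.0341]
ee_rot: [-3.14, -0.0, 1.623]
wrist_force: [0.1, -0.4, 0.1]
width: 0.0495
finger_force: 0.0
```

```bash
python3 chk.py w9; python3 -c "
from h import *
im=cv2.imread('pics/w9.png')[100:300,180:380]; cv2.imwrite('pics/c9.png',cv2.resize(im,None,fx=2.9,fy=2.9,interpolation=cv2.INTER_CUBIC))"
```

```text
9.95 [ 0.4306 -0.1623  0.0341] [-3.1404 -0.      1.6232] [ 0.0887 -0.4261  0.0821] 0.049478029472097076
tube x [-0.0537  0.0671]
-0.05 0.0021386507635456596 -0.0329987471925711
-0.02 0.001585906910411878 -0.033056792147712864
0.01 0.0015428311167798373 -0.03311343562003865
0.03 -0.000998764470538689 -0.03971140319347469
0.05 0.0002640342707999044 -0.03649808736539544
stop top 0
```

View pics/c9.png

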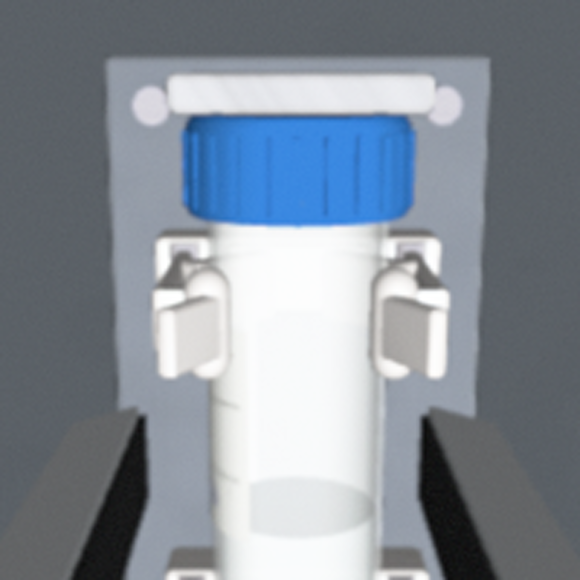

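The tube is free of the fingers, with its cap at the wall and the clips over it. Now back away straight up and check.

{"op": "arm_command", "data": {
  "targets": [0, 0, 0, 0, 2, -10, -0.06, 0, 0, 0, 0, 2, -40, -0.06, 0, 0, 0, 0, 2, -85, -0.06, 0, 0, 0, 0, 2, -130, -0.06, 0, 0, 0, 0, 2, -165, -0.06, 0, 0, 0, -60, 2, -180, -0.06, 0, 0, 0, -100, 2, -180, -0.06, 0, 0, 0, -100, 2, -180, -0.06, 0, 0, 0, -100, 2, -180, -0.06]
}}

```text
time: 10.95
tool_pos: [0.4382, -0.2626, 0.2146]
ee_rot: [-3.141, -0.001, 1.621]
wrist_force: [-0.2, 0.3, -0.2]
width: 0.0497
finger_force: 0.0
```

```bash
python3 -c "
from h import *
np.set_printoptions(precision=4,suppress=True)
o=robot.get_obs();print(o['time'],o['tool_pos'],o['wrist_force'])
snap('wrist','w10'); P=world('w10').reshape(-1,3)
L=P[:,:2]-[.43415,-.16655]; c,s=np.cos(np.radians(3.)),np.sin(np.radians(3.)); hx=L@[c,s]; hy=L@[-s,c]; z=P[:,2]
for k in np.arange(-.06,.07,.01):
  n=(abs(hx)<.008)&(hy>k)&(hy<k+.01)&(z<.12)&(z>.03)
  if n.sum()>5: print(round(k,3),n.sum(),'hx',np.median(hx[n]),'z',np.percentile(z[n],[50,97]))
n=(abs(hx)<.015)&(z>.08)&(z<.093)&(hy<-.03)&(hy>-.08);print('stop',np.percentile(hy[n],[2,50,98]) if n.sum() else 'none')
"
```

```text
10.95 [ 0.4382 -0.2626  0.2146] [-0.1836  0.2933 -0.1535]
-0.06 98 hx 0.00018055734329970504 z [0.0869 0.0884]
-0.05 238 hx 0.00018630484904208356 z [0.0661 0.0879]
-0.04 203 hx -0.0006255633314835855 z [0.0658 0.0674]
-0.03 216 hx -0.0001717024960458673 z [0.0657 0.0676]
-0.02 203 hx 0.0002769248273043956 z [0.0657 0.0674]
-0.01 212 hx -0.00013285791031685928 z [0.0656 0.0673]
0.0 229 hx -0.0005375661723181495 z [0.0658 0.0673]
0.01 217 hx -0.0005163175528302041 z [0.0658 0.0673]
0.02 227 hx -0.000495449523159934 z [0.066  0.0675]
0.03 227 hx 0.0003570529352569709 z [0.0658 0.0674]
0.04 236 hx 0.0003749661970245323 z [0.0657 0.0674]
0.05 284 hx -2.3640966493217744e-05 z [0.0689 0.071 ]
0.06 164 hx 0.00039596611451304996 z [0.0685 0.0705]
stop [-0.0535 -0.0509 -0.0484]
```

View pics/w10.png

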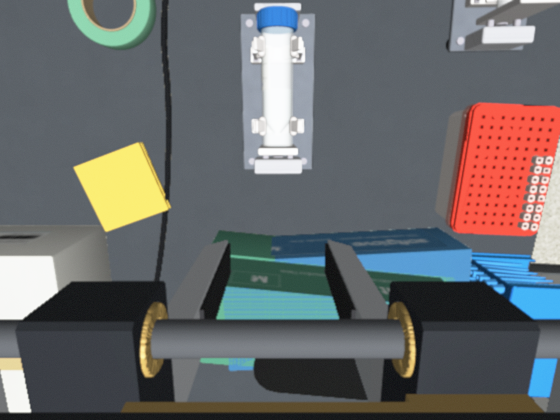

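The tube lies level with its top at 67 mm (axis about 53 mm) and its axis centred. The stop face went from -0.0379 to -0.0482, so the stop reads about 0.010, as it should with the tube seated. I'm handing in.

```bash
python3 -c "
from bench import robot
print(robot.close_job())"
```

```text
the job is handed in; nothing more can be done
None
```

The tube is in the empty holder, level under all four clips with its cap at the end wall and the stop held back about 10 mm; the gripper has let go and backed away, and the job was handed in about 11 s into the 42 s allowed.

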